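# Hang the compartment tray on the sill's stud board

### The job

Pick up the yellow compartment tray by its middle rib and hang it on the stud of the upright plywood board: feel the large end of its keyhole gently over the stud head, press the back plate against the board, slide the tray down until it is fully home on the stud, and let go. Never push hard against the board or the stud, and leave the phone frame, magnifier and screwdriver where they are.

Things in the scene. Friction and masses are not known exactly. Their poses are not given: they have to be found in the camera images.
- tray: Loose yellow plastic tray, 0.14 to 0.28 kg, standing upright on the plank. Origin: centre of its underside; x to its back, z up. 72 mm deep (x), 104 mm wide (y), walls 36 mm high, two dividers 28 mm high at y = +-27 mm. Its back wall (x = 31 to 36 mm) rises as a plate to z = 92 mm and has a keyhole on its middle line: large end below, narrow slot above.
- tray_rib (a point): Where to grip the tray: a carrying rib between the compartments, 12 mm thick (y), 32 mm long (x = -28 to 4 mm), top at z = 86 mm. This point is in its middle, 20 mm below its top, 66 mm above the tray's underside (tray x = -12 mm, y = 0). Axes as the tray's; fingers come from above and close along y.
- tray_hole (a point): Centre of the keyhole's large end, on the rear face of the 5 mm thick back plate (tray x = 36 mm, y = 0, z = 56 mm). The large end is 18 mm wide (y) and 22 mm high, with bevelled corners. Axes as the tray's.
- tray_lock (a point): Where the stud's axis lies when the tray is fully home, on the rear face of the back plate (tray x = 36 mm, y = 0, z = 76 mm), 20 mm above tray_hole. The slot from the large end up to here is 9 mm wide; its closed upper end is 3 mm above this point. Axes as the tray's.
- board: Fixed upright plywood board on the plank, 200 mm wide, 165 mm high, feet behind it. Origin: foot of its front face, in the middle; x points into the board (the way the tray is pushed on; the front face is the plane x = 0 and looks to -x), y along its width, z up. A brass stud stands out of the face at z = 125 mm. Board and stud are hard and do not move.
- rail_mid (a point): Middle of the stud's slot rail on the board's face (board x = 0, y = 0, z = 125 mm), axes as the board's. The stud is clamped by hand at this height, anywhere up to 22 mm to either side (board y), and is not measured: look or feel for it. Neck 6 mm across, 7 mm long, then a round head 15 mm across, 5 mm thick, front edge barely bevelled; it reaches 12 mm from the face.
- phone_frame: Bystander: loose grey phone frame, 150 x 74 x 9 mm, lying flat. Origin: centre of its underside, x along its length.
- magnifier: Bystander: loose hand magnifier lying flat, ring 84 mm across and 10 mm high, handle 155 mm out towards its -x. Origin: centre of the ring, underside.
- screwdriver: Bystander: loose steel screwdriver, 170 mm long, lying along its x, handle to -x.
Things that resemble listed ones, but are neither listed nor needed, are in the scene too. What is meant by the tray is not pink, and is the larger of those in its own colour.

How it is judged (in metres and radians):
On the way, in this order (a step that is already met when the one before it is completed fails the run):
1. the tray is lifted clear of the plank (height (world z) of tray above 0.055 m), for 0.1 s.
2. the large end of the keyhole is over the stud head: back plate within 3 mm of the board's face, large end at the stud's height within 6 mm (x of tray_hole in the frame of board above -0.003 m and z of tray_hole in the frame of board between 0.119 and 0.131 m and y of tray_hole in the frame of board between -0.028 and 0.028 m), for 0.1 s.
3. the tray is slid down until the stud is at the upper end of the slot, within 3 mm (x of tray_lock in the frame of board above -0.0045 m and z of tray_lock in the frame of board between 0.122 and 0.128 m), for 0.1 s.
At the end, for the whole second after the job is handed in: The tray hangs on the stud by itself, let go and at rest, upright within 0.15 rad; tray_lock is within 3 mm of the stud's height, within 28 mm sideways of the rail's middle, and within 4.5 mm of the board's face (all of step 3 and x of tray_lock in the frame of board below 0.003 m and y of tray_lock in the frame of board between -0.028 and 0.028 m and angle between tray's own z axis and vertical below 0.15 rad and linear speed of tray below 0.02 m/s and angular speed of tray below 0.2 rad/s and contact force between the fingers and tray below 0.05 N); the robot touches nothing.
It fails at once if the tray presses on the board or stud with more than 30 N (contact force between tray and board above 30 N).
It fails at once if the arm or fingers press on the board with more than 30 N (contact force between any of the fingers, the arm and board above 30 N).
It fails at once if the phone frame is shifted by more than 15 mm (distance of phone_frame from where it was at the start of the episode above 0.015 m).
It fails at once if the magnifier is shifted by more than 15 mm (distance of magnifier from where it was at the start of the episode above 0.015 m).
It fails at once if the screwdriver is shifted by more than 15 mm (distance of screwdriver from where it was at the start of the episode above 0.015 m).
It also fails if it takes over 72 s, if anything falls off the work surface, if the arm or the gripper's body presses on something with over 40 N, if the wrist force passes 120 N, or if a joint passes its speed limit or range.

### The arm

A 7-joint arm with a two-finger parallel gripper is mounted at the origin on the work surface. World frame = base frame: x ahead of the robot, y to its left, z up, the work surface at z = 0. Lengths are in mm, angles in rad, forces in N, time in s.
With the tool pointing down it reaches from about 425 to 950 mm from the base axis. Payload 4.7 kg.
Tool frame: the origin (TCP) lies on the centre line of the jaws, within the pads' length; the fingertips stand 22 mm ahead of it and the grasp point (between the pads) lies 3 mm ahead of it; z points along the fingers, y is the line along which they close (so a half turn about z gives the same grasp; the last joint's range is limited). The gripper opens to 87 mm and grips with 3 to 60 N. Pads are 19 mm wide; open, the fingers measure 117 mm over their backs; the gripper's body (75 mm by 190 mm) begins 51 mm behind the grasp point.
Start: joints at [-1.193, 0.469, -0.049, 1.532, 0.024, 1.141, -0.082], TCP at [267.041, 619.948, 244.573] pointing down, gripper open.
Joint ranges: [-2.59, 2.59], [-0.33, 1.99], [-1.39, 1.29], [0.1, 2.45], [-1.04, 4.18], [0.21, 1.99], [-2.66, 2.66]. Speed limits (rad/s): [2.57, 2.57, 3.14, 3.14, 3.14, 3.14, 3.14].

### API

Orientations are given as a rotation vector (axis times angle).
In Python, from cell import * gives the robot as it stands. The module is installed in compiled form; this text tells all that it offers.
- The arm moves only by the shell command python3 -m creep 'ROWS' [OPENING]. ROWS is JSON, one flat list of numbers, 4 for each row, row after row: the shift along the tool's x, y, z in cm, then the turn about the tool's z in degrees. In form: [tx, ty, tz, yaw, tx, ty, tz, yaw, ...]. A call has 1 to 10 rows; each row shifts and turns the commanded pose from where the row before left it, along the tool's axes as they then stand; what a row does not reach is not made up. A row lasts 1/12 s, in which the tool goes at most 41.7 mm and 7.16 degrees, less where a joint would pass 70% of its speed; a pose out of reach is approached as far as the arm can. A call with a gripper value outside its range is refused whole. OPENING is the opening in per cent of the stroke, from 0 (shut) to 100 (fully open), set as the call begins (- or left out, the last holds). The fingers move at their own pace and stop on an object; the grip force is fixed at half the most. Time passes only in rows, so rows that do not move let the fingers close. It gives the time, the measured TCP pose, the force, the opening and the grip force at its end, in the units of the state.
- sense(): the state, without advancing time (a new reading comes with each control period).
- grab_frame(name): name is "scene" or "top" or "wrist"; returns a dict with "pixels" (480x640x3 uint8, blue, green, red), "intrinsics" (3x3 intrinsics, pixels), "R" (3x3) and "t" (3): a world point X has camera coordinates R X + t; the wrist camera has in their place "tool_from_camera" (4x4, takes a point from camera to tool coordinates, whose origin is the TCP and whose axes are the flange's). Camera axes: x right, y down, z forward; pixel columns grow to the right and rows downward; lengths in mm; the calibration is good to about 2 mm. The wrist camera is an equidistant fisheye: a pixel r from the principal point sees the ray r / f radians off the axis. A picture is of the moment at which its call begins: read the wrist's pose just before it. There is no depth.
- close_job(): hands the job in; it is judged then, once.
The state is a dict: "clock": time; "joint_positions": joint angles; "dq": joint speeds; "joint_torque": joint torques, N m; "ee_pos": TCP position; "eef_rot": TCP orientation; "force": force on the tool from outside, world axes, zero at the start; "moment": the same for the moment, N m; "grip_width": finger opening in mm; "finger_force": force on a finger pad.
Only numpy, scipy, OpenCV 4.12 (cv2) and the standard library are available. Lean on these libraries where they do the work, as an engineer would, in place of code of your own. Each camera call takes 0.05 s, during which the arm holds its last target. There are 200 camera calls.

## Working session

There is one attempt and no reset: what is moved stays moved. The work goes in short steps, Python scripts to look and compute and a shell command to move; the robot and the scene stay as the last step left them, time stands still between calls to the robot, and variables do not carry over. Pictures are saved under pics/ and viewed, at most 10 in all, crops included, and the job is handed in when it is done.

```bash
mkdir -p pics; python3 - <<'E'
from cell import *
import cv2,numpy as np,pickle
s=sense();print({k:np.round(v,3).tolist() for k,v in s.items()})
d={}
for n in("scene","top"):
    f=grab_frame(n);d[n]=f;cv2.imwrite(f"pics/{n}0.png",f["pixels"])
    print(n,f["intrinsics"].tolist(),(-np.array(f["R"]).T@f["t"]).round(1),np.array(f["R"]).round(3).tolist())
pickle.dump(d,open("f0.pkl","wb"))
E
```

```text
{'clock': 0.0, 'joint_positions': [-1.193, 0.469, -0.049, 1.534, 0.024, 1.141, -0.082], 'dq': [-0.002, 0.001, -0.001, 0.001, 0.0, -0.0, -0.002], 'joint_torque': [0.0, -50.797, -0.081, -23.616, -0.061, 0.038, 0.0], 'ee_pos': [266.835, 619.426, 243.514], 'eef_rot': [-0.634, -3.077, 0.003], 'force': [-0.171, -0.24, 0.649], 'moment': [0.03, -0.057, -0.038], 'finger_force': 0.0, 'grip_width': 86.848}
scene [[441.53486261687425, 0.0, 326.050735984353], [0.0, 441.53486261687425, 243.26244374903936], [0.0, 0.0, 1.0]] [1105.5 -253.5  758.5] [[0.215, 0.976, 0.011], [0.694, -0.145, -0.706], [-0.687, 0.16, -0.708]]
top [[477.04384464499395, 0.0, 318.4882835201374], [0.0, 477.04384464499395, 231.5888547811291], [0.0, 0.0, 1.0]] [ 342.4  -85.9 1122.4] [[0.018, -0.999, 0.028], [-0.988, -0.022, -0.151], [0.152, -0.025, -0.988]]
```

View pics/scene0.png

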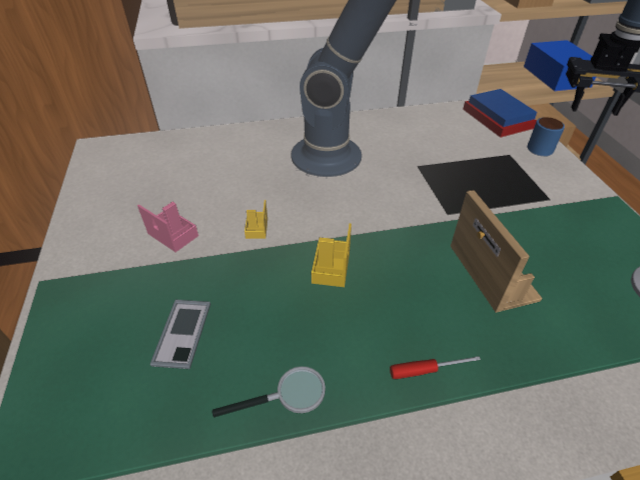

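View pics/top0.png

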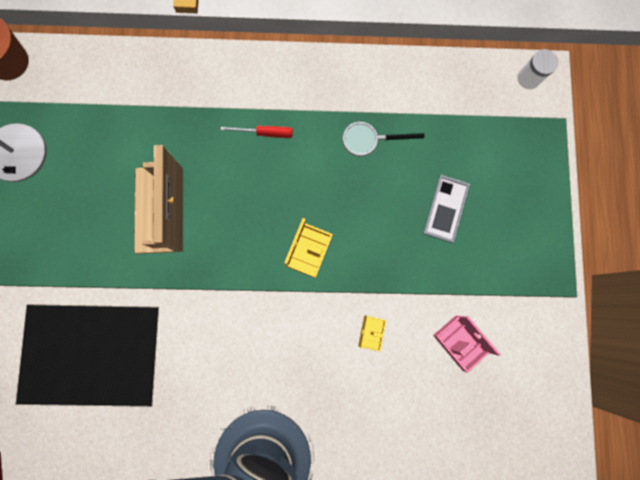

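The scene camera shows the large yellow tray at about (332,262), the board at (490,250) and the stud at (482,237). In the top view the tray is at (309,250), with its back plate facing left (+y), the board's face is at x≈170–180 and the stud at (171,199). I'll zoom in next.

```bash
python3 - <<'E'
import cv2,numpy as np,pickle
d=pickle.load(open("f0.pkl","rb"))
def c(n,x,y,w,h):
    return cv2.resize(d[n]["pixels"][y:y+h,x:x+w],(400,300),interpolation=cv2.INTER_CUBIC)
a=np.vstack([np.hstack([c("scene",290,215,80,60+0),c("scene",440,190,160,120)]),np.hstack([c("top",270,215,80,60),c("top",110,140,160,120)])])
cv2.imwrite("pics/z.png",a)
E
```

```text
(no output)
```

View pics/z.png

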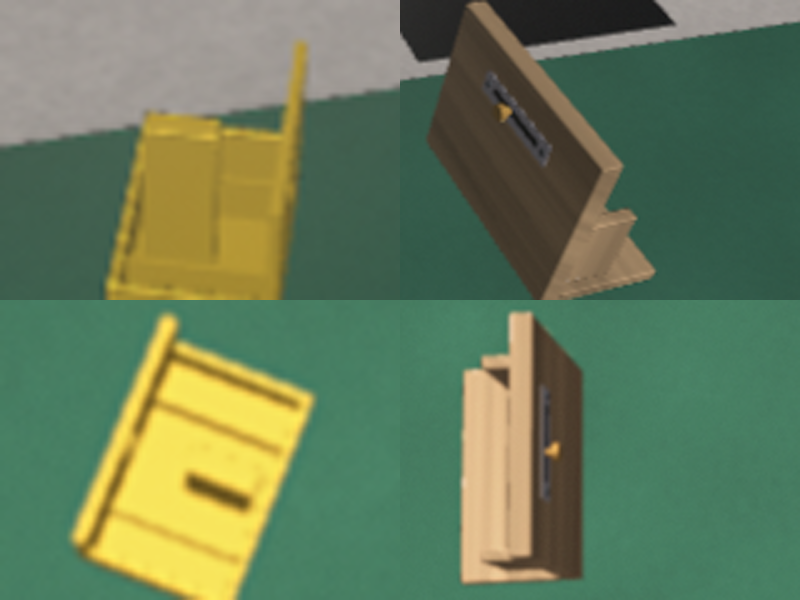

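```bash
cat >h.py <<'E'
import numpy as np,cv2
def ray(f,p):
    K=np.array(f["intrinsics"]);R=np.array(f["R"]);c=-R.T@f["t"]
    return c,R.T@np.linalg.solve(K,[p[0],p[1],1])
def plane(f,p,z):
    c,v=ray(f,p);return c+v*(z-c[2])/v[2]
def tri(f,p,g,q):
    a,u=ray(f,p);b,v=ray(g,q);k=np.linalg.lstsq(np.c_[u,-v],b-a,rcond=None)[0]
    return (a+u*k[0]+b+v*k[1])/2,np.linalg.norm(a+u*k[0]-b-v*k[1])
E
python3 - <<'E'
from h import *
import pickle
d=pickle.load(open("f0.pkl","rb"));S,T=d["scene"],d["top"]
for n,p,q in [("TL",(468,192),(162,242.8)),("TR",(521.2,256.8),(162.8,146)),("BR",(497.2,308.8),(182.8,168.8)),("BL",(451.2,246),(182.8,250.8)),("stud",(482,235.2),(170.4,200)),("r1",(475.2,221.2),(167.6,218.8)),("r2",(498.8,254),(168,174.8))]:
    X,e=tri(S,p,T,q);print(n,X.round(1),e.round(1))
# tray: plate top rear corners
for zb in(0,12,20):
    a=plane(T,(270+163/5,215+16/5),zb+92);b=plane(T,(270+73/5,215+240/5),zb+92)
    n=np.array([-(b-a)[1],(b-a)[0]])/np.linalg.norm(b-a);print(zb,a.round(1),b.round(1),np.linalg.norm(a-b),n,np.degrees(np.arctan2(n[1],n[0])))
    for w in (36,):
        m=(a+b)/2
        print(m,m[:2]-48*n*np.sign(n[1]))
m=cv2.inRange(cv2.cvtColor(T["pixels"],cv2.COLOR_BGR2HSV),(20,120,80),(35,255,255))
cs=sorted(cv2.findContours(m,0,2)[0],key=cv2.contourArea)[-1];print(cv2.approxPolyDP(cs,3,True).reshape(-1,2).tolist(),cv2.minAreaRect(cs))
E
```

```text
TL [458.  199.3 181.2] 2.7
TR [654.5 209.  185.8] 1.4
BR [653.2 209.8  28.9] 4.9
BL [459.7 197.9  21.8] 1.1
stud [551.6 197.3 144.5] 1.2
r1 [511.8 200.5 146.4] 0.1
r2 [605.6 206.  143.4] 1.3
0 [529.4 -76.9  92. ] [430.3 -40.4  92. ] 105.70812062623808 [-0.34568351 -0.93835116] -110.22352557028579
[479.84599164 -58.67372359  92.        ] [ 463.25318298 -103.7145795 ]
12 [527.3 -77.  104. ] [429.2 -40.9 104. ] 104.47703221336239 [-0.34568351 -0.93835116] -110.2235255702858
[478.24525629 -58.99135878 104.        ] [ 461.65244762 -104.03221468]
20 [525.8 -77.1 112. ] [428.5 -41.3 112. ] 103.65630660477872 [-0.34568351 -0.93835116] -110.22352557028579
[477.17809939 -59.20311557 112.        ] [ 460.58529072 -104.24397147]
[[303, 218], [285, 263], [315, 276], [331, 234], [306, 224]] ((308.4482727050781, 247.3793182373047), (34.53933334350586, 51.25191116333008), 21.801406860351562)
```

The board's foot and the plank are at z≈20. The board face lies near y≈204 with a tilt of about 3°, and the stud is near (552,197,145). The heights and the 197 mm width agree with the given sizes. Next I'll work out the approach in tool axes.

```bash
cat >>h.py <<'E'
from scipy.spatial.transform import Rotation as Ro
def go(s,target,yaw):
    """shift in tool axes (cm), turn (deg) to put the TCP at target, tool y line along world yaw (deg)"""
    R=Ro.from_rotvec(s["eef_rot"]).as_matrix()
    y=np.degrees(np.arctan2(R[1,1],R[0,1]))
    d=(yaw-y+90)%180-90
    print("tool x",R[:,0].round(3),"y",R[:,1].round(3),"z",R[:,2].round(3),"yaw_y",y.round(2))
    print("shift cm",(R.T@(np.array(target)-s["ee_pos"])/10).round(2),"turn about tool z",-d.round(2),"pos",np.round(s["ee_pos"],1))
E
python3 - <<'E'
from h import *
from cell import *
s=sense();go(s,(430,250,300),159.8);go(s,(460,-104,220),159.8)
E
```

```text
tool x [-0.918  0.396 -0.   ] y [ 0.396  0.918 -0.002] z [-0.001 -0.002 -1.   ] yaw_y 66.7
shift cm [-29.6  -27.49  -5.59] turn about tool z 86.9 pos [266.8 619.5 243.6]
tool x [-0.918  0.396 -0.   ] y [ 0.396  0.918 -0.002] z [-0.001 -0.002 -1.   ] yaw_y 66.7
shift cm [-46.36 -58.8    2.47] turn about tool z 86.9 pos [266.8 619.5 243.6]
```

```bash
python3 -m creep '[-2.6,-2.2,-1,0,-3,-2.8,-1,0,-3,-2.8,-1,0,-3,-2.8,-1,0,-3,-2.8,-1,0,-3,-2.8,-0.6,0,-3,-2.8,0,0,-3,-2.8,0,0,-3,-2.8,0,0,-3,-2.9,0,0]'; python3 -m creep '[0,0,0,7,0,0,0,7,0,0,0,7,0,0,0,7,0,0,0,7,0,0,0,7,0,0,0,7,0,0,0,7,0,0,0,7,0,0,0,7]';python3 -m creep '[0,0,0,7,0,0,0,7,0,0,0,2.9,0,0,0,0]'; python3 -c "
from h import *
from cell import *
go(sense(),(460,-104,220),159.8)"
```

```text
clock: 0.93
ee_pos: [429.4, 250.3, 299.9]
eef_rot: [-0.634, -3.077, -0.0]
force: [0.7, 0.3, -0.1]
grip_width: 86.9
finger_force: 0.0
clock: 1.77
ee_pos: [428.9, 252.2, 299.6]
eef_rot: [-2.291, -2.149, 0.001]
force: [0.3, -0.5, 0.8]
grip_width: 86.9
finger_force: 0.0
clock: 2.1
ee_pos: [428.9, 252.2, 299.6]
eef_rot: [2.577, 1.796, -0.001]
force: [0.1, -0.6, -0.3]
grip_width: 87.1
finger_force: 0.0
tool x [ 0.346  0.938 -0.001] y [ 0.938 -0.346 -0.   ] z [-0.001 -0.    -1.   ] yaw_y -20.25
shift cm [-32.34  15.25   7.98] turn about tool z -0.05 pos [428.9 252.2 299.6]
```

```bash
python3 -m creep '[-3.2,1.5,0.8,0,-3.2,1.5,0.8,0,-3.2,1.5,0.8,0,-3.2,1.5,0.8,0,-3.2,1.5,0.8,0,-3.2,1.5,0.8,0,-3.2,1.5,0.8,0,-3.2,1.5,0.8,0,-3.2,1.5,0.8,0,-3.5,1.7,0.8,0]'; python3 -m creep '[0,0,0,0,0,0,0,0]'; python3 - <<'E'
from h import *
from cell import *
import pickle
s=sense();f=grab_frame("wrist");go(s,(460,-104,89),159.8)
pickle.dump((s,f),open("w1.pkl","wb"));cv2.imwrite("pics/w1.png",f["pixels"]);print(np.round(f["intrinsics"],1).tolist(),np.round(f["tool_from_camera"],3).tolist())
E
```

```text
clock: 2.93
ee_pos: [459.9, -104.3, 219.6]
eef_rot: [-2.573, -1.801, -0.001]
force: [1.0, 1.2, 0.2]
grip_width: 86.7
finger_force: 0.0
clock: 3.1
ee_pos: [459.6, -105.4, 219.5]
eef_rot: [-2.58, -1.792, 0.002]
force: [-0.1, -0.1, 0.4]
grip_width: 87.1
finger_force: 0.0
tool x [ 0.349  0.937 -0.001] y [ 0.937 -0.349 -0.001] z [-0.001 -0.    -1.   ] yaw_y -20.44
shift cm [ 0.16  0.   13.05] turn about tool z -0.24 pos [ 459.6 -105.4  219.5]
[[371.6, 0.0, 320.7], [0.0, 371.6, 237.6], [0.0, 0.0, 1.0]] [[0.0, -0.957, -0.29, 79.072], [1.0, 0.0, -0.001, -0.89], [0.001, -0.29, 0.957, -140.229], [0.0, 0.0, 0.0, 1.0]]
```

View pics/w1.png

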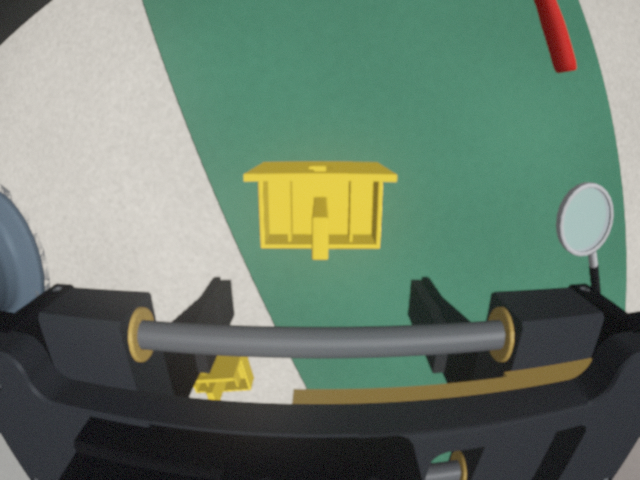

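The wrist view shows the tray centred under the camera: the plate's top edge runs from (244,177) to (397,177), and the rib top spans (320,218) to (320,258). I'll check the rib position in tool axes.

```bash
cat >>h.py <<'E'
def wray(s,f,p):
    K=np.array(f["intrinsics"]);u=np.array([p[0]-K[0,2],p[1]-K[1,2]])/K[0,0];r=np.linalg.norm(u)
    v=np.r_[u/r*np.sin(r),np.cos(r)] if r>1e-9 else np.array([0,0,1.])
    M=np.array(f["tool_from_camera"]);R=Ro.from_rotvec(s["eef_rot"]).as_matrix()
    return R@M[:3,3]+s["ee_pos"],R@M[:3,:3]@v
def wplane(s,f,p,z):
    c,v=wray(s,f,p);return c+v*(z-c[2])/v[2]
E
python3 - <<'E'
from h import *
import pickle
s,f=pickle.load(open("w1.pkl","rb"));R=Ro.from_rotvec(s["eef_rot"]).as_matrix()
for n,p,z in[("ribfL",(312,259.5),106),("ribfR",(328,259.5),106),("ribrear",(320,218),106),("plL",(244,177),112),("plR",(397,177),112),("frontL",(261,248),56),("frontR",(381,248),56)]:
    X=wplane(s,f,p,z);print(n,X.round(1),"tool",(R.T@(X-s["ee_pos"])).round(1))
E
```

```text
ribfL [ 447.4 -116.4  106. ] tool [-14.4  -7.4 113.5]
ribfR [ 458.4 -120.5  106. ] tool [-14.4   4.2 113.5]
ribrear [463.8 -89.4 106. ] tool [ 16.6  -1.6 113.5]
plL [426.  -42.9 112. ] tool [ 47.  -53.2 107.5]
plR [523.3 -79.1 112. ] tool [ 47.   50.7 107.4]
frontL [ 401.9 -108.    56. ] tool [-22.4 -53.  163.6]
frontR [ 499.6 -144.3   56. ] tool [-22.3  51.3 163.5]
```

```bash
python3 -m creep '[0,-0.13,2,0,0,0,2,0,0,0,2,0,0,0,2,0,0,0,2,0,0,0,1,0,0,0,1,0,0,0,1,0,0,0,0,0]'; python3 -m creep '[0,0,0,0,0,0,0,0,0,0,0,0,0,0,0,0,0,0,0,0,0,0,0,0,0,0,0,0]' 0;python3 -m creep '[0,0,0,0,0,0,0,0,0,0,0,0,0,0,0,0,0,0,0,0,0,0,0,0,0,0,0,0]'
```

```text
clock: 3.9
ee_pos: [458.4, -102.0, 88.8]
eef_rot: [-2.574, -1.798, 0.002]
force: [-0.9, -0.4, -0.0]
grip_width: 87.3
finger_force: 0.0
clock: 4.48
ee_pos: [459.1, -102.8, 90.1]
eef_rot: [2.577, 1.797, 0.001]
force: [-0.1, 0.1, -0.8]
grip_width: 48.3
finger_force: 0.0
clock: 5.07
ee_pos: [459.1, -102.8, 90.0]
eef_rot: [2.577, 1.797, 0.0]
force: [0.3, 0.2, -0.6]
grip_width: 11.6
finger_force: 30.0
```

```bash
python3 -m creep '[0,0,-0.3,0,0,0,-0.7,0,0,0,-1,0,0,0,-1,0,0,0,-1,0,0,0,-1,0,0,0,-1,0,0,0,-0.7,0,0,0,-0.3,0]';python3 -m creep '[0,0,0,-5,0,0,0,-5,0,0,0,-5,0,0,0,-5,0,0,0,-3.2,0,0,0,0,0,0,0,0]'; python3 -c "
from h import *
from cell import *
s=sense();go(s,(551,95,160),3);print(s['grip_width'],s['force'])"
```

```text
clock: 5.82
ee_pos: [459.7, -102.9, 161.5]
eef_rot: [2.576, 1.797, 0.003]
force: [0.0, 0.5, -1.9]
grip_width: 11.8
finger_force: 30.0
clock: 6.4
ee_pos: [458.9, -102.8, 159.9]
eef_rot: [-2.164, -2.277, 0.0]
force: [-0.2, 0.1, -2.2]
grip_width: 11.8
finger_force: 30.0
tool x [-0.051  0.999  0.   ] y [ 0.999  0.051 -0.   ] z [-0.  0. -1.] yaw_y 2.9
shift cm [ 1.929e+01  1.020e+01 -1.000e-02] turn about tool z -0.1 pos [ 458.9 -102.8  159.9]
11.778361636806771 [-0.18028063  0.07814709 -2.18642724]
```

```bash
python3 -m creep '[1,0.5,0,0,2,1,0,0,2.3,1.2,0,0,2.5,1.5,0,0,2.5,1.5,0,0,2.5,1.5,0,0,2.5,1.3,0,0,2,1,0,0,1.5,0.5,0,0,0.5,0.2,0,0]'; python3 -m creep '[0,0,0,0,0,0,0,0,0,0,0,0,0,0,0,0]'; python3 - <<'E'
from h import *
from cell import *
import pickle
s=sense();w=grab_frame("wrist");S=grab_frame("scene");T=grab_frame("top");go(s,(551,95,160),3)
pickle.dump((s,w,S,T),open("w2.pkl","wb"))
a=w["pixels"][60:300,160:480]
r=lambda i:cv2.resize(i,(400,300),interpolation=cv2.INTER_CUBIC)
S,T=S["pixels"],T["pixels"]
cv2.imwrite("pics/w2.png",np.vstack([np.hstack([r(w["pixels"]),r(w["pixels"][0:240,160:480])]),np.hstack([r(S[180:300,420:580]),r(T[140:260,110:270])])]))
E
```

```text
clock: 7.23
ee_pos: [551.3, 100.0, 159.6]
eef_rot: [-2.157, -2.283, -0.002]
force: [0.5, -0.0, -1.3]
grip_width: 12.0
finger_force: 30.0
clock: 7.57
ee_pos: [550.5, 93.7, 160.1]
eef_rot: [2.166, 2.276, -0.001]
force: [-1.0, 0.1, -2.5]
grip_width: 12.1
finger_force: 30.0
tool x [-0.05   0.999 -0.   ] y [ 0.999  0.05  -0.   ] z [-0. -0. -1.] yaw_y 2.85
shift cm [0.13 0.06 0.01] turn about tool z -0.15 pos [550.5  93.7 160.1]
```

View pics/w2.png

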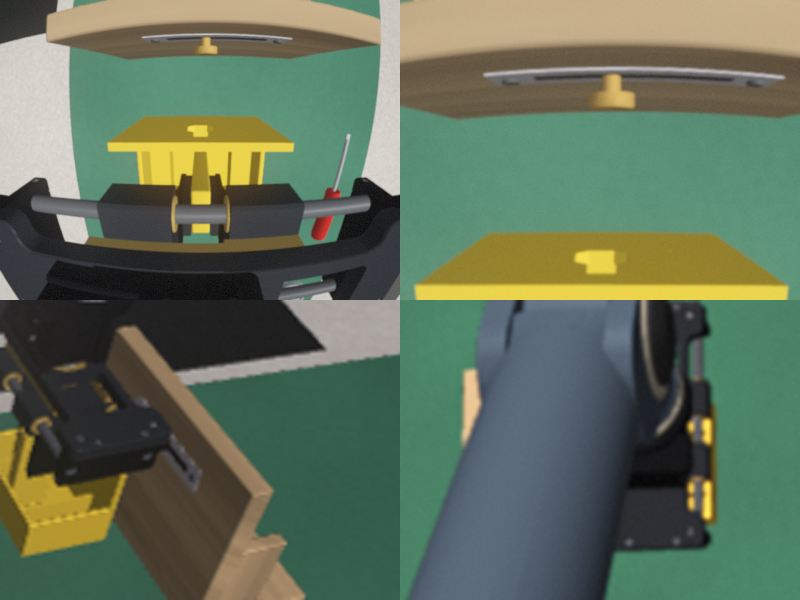

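The wrist view, bottom of the board at the top of the picture, shows the stud head at about px (329,79). It also shows the tray's rear plate with its top edge near row 232 and columns 172–470. The plate middle and the stud are roughly aligned. I'll measure the lateral offset with masks.

```bash
python3 - <<'E'
from h import *
import pickle
s,w,S,T=pickle.load(open("w2.pkl","rb"));R=Ro.from_rotvec(s["eef_rot"]).as_matrix()
hsv=cv2.cvtColor(w["pixels"],cv2.COLOR_BGR2HSV)
print([hsv[r,329].tolist() for r in range(56,90,3)],hsv[77,360])
m=cv2.inRange(hsv,(12,130,130),(25,255,255));m[:50]=0;m[95:]=0;m[:,:300]=0;m[:,360:]=0
for r in range(56,90,2):
    x=np.flatnonzero(m[r]); print(r,(x.min(),x.max(),len(x)) if len(x) else None,end=' ')
y=cv2.inRange(hsv,(20,120,60),(35,255,255));print()
for r in range(184,240,4):
    x=np.flatnonzero(y[r]); print(r,(x.min(),x.max(),len(x)) if len(x) else None,end=' ')
T=lambda p,z:(R.T@(wplane(s,w,p,z)-s["ee_pos"])).round(1)
tz=s["ee_pos"][2]
print("plate",T((172,232),tz+22),T((469.6,232),tz+22),"stud head",T((329.6,72),152.5))
g=[(160+(x-400)/1.25,y/1.25) for x,y in((484,77),(784,79),(400,53))]
E
```

```text
[[0, 0, 141], [19, 102, 155], [21, 129, 211], [21, 128, 213], [21, 131, 213], [21, 130, 212], [21, 132, 209], [21, 131, 207], [21, 133, 202], [20, 133, 191], [20, 126, 119], [56, 56, 123]] [ 17  83 111]
56 None 58 None 60 (np.int64(326), np.int64(329), 4) 62 (np.int64(323), np.int64(330), 7) 64 (np.int64(323), np.int64(331), 6) 66 (np.int64(323), np.int64(335), 9) 68 (np.int64(323), np.int64(334), 7) 70 (np.int64(323), np.int64(335), 8) 72 (np.int64(322), np.int64(335), 11) 74 (np.int64(317), np.int64(343), 15) 76 (np.int64(316), np.int64(344), 18) 78 (np.int64(315), np.int64(346), 22) 80 (np.int64(315), np.int64(346), 22) 82 (np.int64(315), np.int64(346), 23) 84 (np.int64(316), np.int64(346), 30) 86 (np.int64(337), np.int64(345), 9) 88 None 
184 None 188 (np.int64(230), np.int64(411), 182) 192 (np.int64(224), np.int64(417), 194) 196 (np.int64(218), np.int64(422), 205) 200 (np.int64(213), np.int64(428), 216) 204 (np.int64(206), np.int64(434), 229) 208 (np.int64(201), np.int64(439), 239) 212 (np.int64(196), np.int64(445), 250) 216 (np.int64(190), np.int64(451), 262) 220 (np.int64(184), np.int64(457), 274) 224 (np.int64(179), np.int64(462), 284) 228 (np.int64(173), np.int64(468), 296) 232 (np.int64(173), np.int64(469), 297) 236 (np.int64(173), np.int64(469), 297) plate [ 45.8 -53.2 -22. ] [ 45.8  50.8 -22. ] stud head [102.1   2.2   7.5]
```

```bash
python3 - <<'E'
from h import *
import pickle
s,w,S,_=pickle.load(open("w2.pkl","rb"));R=Ro.from_rotvec(s["eef_rot"]).as_matrix()
T=lambda p,z:(R.T@(wplane(s,w,p,z)-s["ee_pos"])).round(1)
g=lambda x,y:(160+(x-400)/1.25,y/1.25)
print("rail",T(g(484,75),149),T(g(784,77),149),"bottom face edge",T(g(450,107),20),T(g(750,109),20))
for p,z in(((330.8,80),145),((330.8,80),150),((330.8,74),152.5),((329,64),148),((330.8,86),145),((316,80),145),((346.5,80),145)):print(p,z,T(p,z))
# board top front edge by wood brightness step
h=cv2.cvtColor(w["pixels"],cv2.COLOR_BGR2HSV)[:,:,2].astype(int)
for x in(150,200,250,300,350,400,450,500):
    c=h[20:75,x];k=int(np.argmin(c[3:]-c[:-3]));print(x,20+k+1.5,T((x,21.5+k),185))
E
```

```text
rail [109.2 -39.3  11. ] [110.9  60.2  11. ] bottom face edge [116.  -93.6 140.1] [114.7  89.7 140. ]
(330.8, 80) 145 [99.9  2.9 15. ]
(330.8, 80) 150 [99.2  2.7 10. ]
(330.8, 74) 152.5 [101.3   2.7   7.5]
(329, 64) 148 [106.2   2.1  12. ]
(330.8, 86) 145 [97.3  2.9 15. ]
(316, 80) 145 [99.8 -3.2 15. ]
(346.5, 80) 145 [99.9  9.3 15. ]
150 51.5 [108.1 -57.  -25. ]
200 43.5 [108.5 -39.3 -25. ]
250 59.5 [101.8 -23.  -25. ]
300 56.5 [102.1  -7.5 -25. ]
350 56.5 [102.2   7.7 -25. ]
400 58.5 [102.3  23.2 -25. ]
450 61.5 [102.8  39.6 -25. ]
500 48.5 [109.6  57.8 -25. ]
```

The stud sits at tool y≈+2.5 and the plate middle at −1.2. The face is about 64 mm ahead and the stud front about 52 mm ahead. I'll align, close to about 10 mm from the stud, and look again.

```bash
python3 -m creep '[0.2,0.2,0.1,-0.4,0.5,0.24,0,0,1,0,0,0,1,0,0,0,0.7,0,0,0,0.4,0,0,0,0.2,0,0,0,0,0,0,0,0,0,0,0,0,0,0,0]'; python3 -m creep '[0,0,0,0,0,0,0,0,0,0,0,0]'; python3 - <<'E'
from h import *
from cell import *
import pickle
s=sense();w=grab_frame("wrist");go(s,(551,95,159),3)
pickle.dump((s,w),open("w3.pkl","wb"))
cv2.imwrite("pics/w3.png",cv2.resize(w["pixels"][70:250,200:440],(800,600),interpolation=cv2.INTER_CUBIC))
E
```

```text
clock: 8.55
ee_pos: [552.9, 134.8, 159.0]
eef_rot: [2.155, 2.285, -0.0]
force: [-0.6, -0.4, -2.2]
grip_width: 11.8
finger_force: 30.0
clock: 8.8
ee_pos: [552.9, 135.1, 159.0]
eef_rot: [2.155, 2.286, 0.0]
force: [-0.5, 0.1, -1.7]
grip_width: 11.9
finger_force: 30.0
tool x [-0.059  0.998  0.   ] y [0.998 0.059 0.   ] z [ 0.  0. -1.] yaw_y 3.36
shift cm [-3.99 -0.42  0.  ] turn about tool z 0.36 pos [552.9 135.1 159. ]
```

View pics/w3.png

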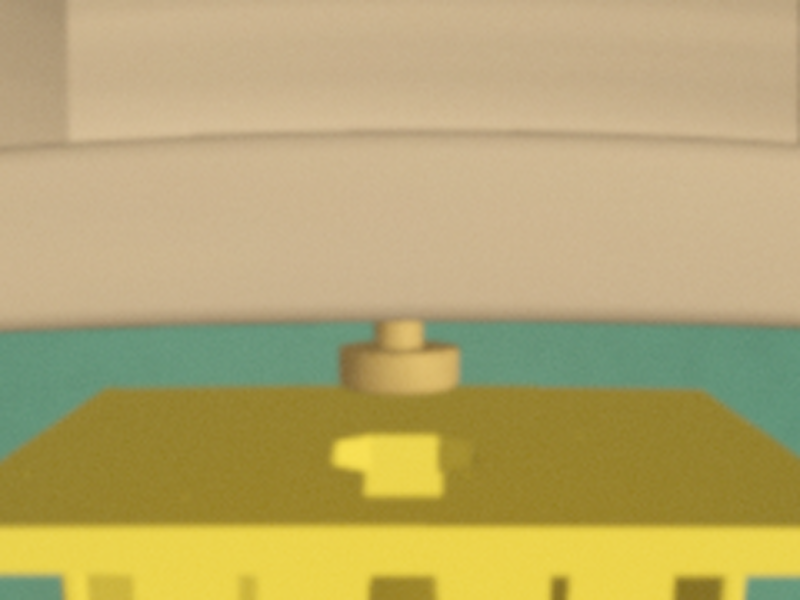

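In this close view the stud head is at columns 341–460 (centre 400) and the keyhole's large end at 332–475 (centre 403). That is aligned within about 0.3 mm, so I'll creep forward.

```bash
python3 -m creep '[0.2,-0.03,0,0,0.2,0,0,0,0.2,0,0,0,0.15,0,0,0,0.1,0,0,0,0.1,0,0,0,0.1,0,0,0,0.05,0,0,0,0,0,0,0]'; python3 -m creep '[0.1,0,0,0,0.1,0,0,0,0.1,0,0,0,0.1,0,0,0,0.1,0,0,0,0,0,0,0,0,0,0,0]'
```

```text
clock: 9.6
ee_pos: [551.9, 146.6, 159.0]
eef_rot: [-2.154, -2.286, -0.0]
force: [-1.0, -0.0, -1.7]
grip_width: 11.9
finger_force: 30.0
clock: 10.18
ee_pos: [551.6, 151.5, 159.0]
eef_rot: [-2.154, -2.286, -0.0]
force: [-0.1, -0.3, -2.1]
grip_width: 11.8
finger_force: 30.0
```

```bash
python3 -m creep '[0.1,0,0,0,0.05,0,0,0,0.05,0,0,0,0,0,0,0,0,0,0,0]';python3 -m creep '[0.05,0,0,0,0.05,0,0,0,0,0,0,0,0,0,0,0]'
```

```text
clock: 10.6
ee_pos: [551.5, 153.4, 159.0]
eef_rot: [-2.155, -2.286, -0.0]
force: [-0.0, -0.5, -2.3]
grip_width: 11.8
finger_force: 30.0
clock: 10.93
ee_pos: [551.4, 154.4, 159.0]
eef_rot: [-2.155, -2.286, -0.0]
force: [-0.7, 0.4, -1.9]
grip_width: 12.1
finger_force: 30.0
```

```bash
python3 -m creep '[0.05,0,0,0,0.05,0,0,0,0,0,0,0,0,0,0,0]';python3 -m creep '[0.05,0,0,0,0.05,0,0,0,0,0,0,0,0,0,0,0]'
```

```text
clock: 11.27
ee_pos: [551.4, 155.2, 159.0]
eef_rot: [2.155, 2.286, -0.0]
force: [-0.3, -1.3, -3.1]
grip_width: 11.9
finger_force: 30.0
clock: 11.6
ee_pos: [551.5, 155.5, 159.0]
eef_rot: [2.155, 2.285, -0.001]
force: [0.6, -4.8, -2.8]
grip_width: 11.9
finger_force: 30.0
```

```bash
python3 - <<'E'
from h import *
from cell import *
w=grab_frame("wrist")
cv2.imwrite("pics/w4.png",cv2.resize(w["pixels"][70:250,200:440],(800,600),interpolation=cv2.INTER_CUBIC))
E
```

```text
(no output)
```

View pics/w4.png

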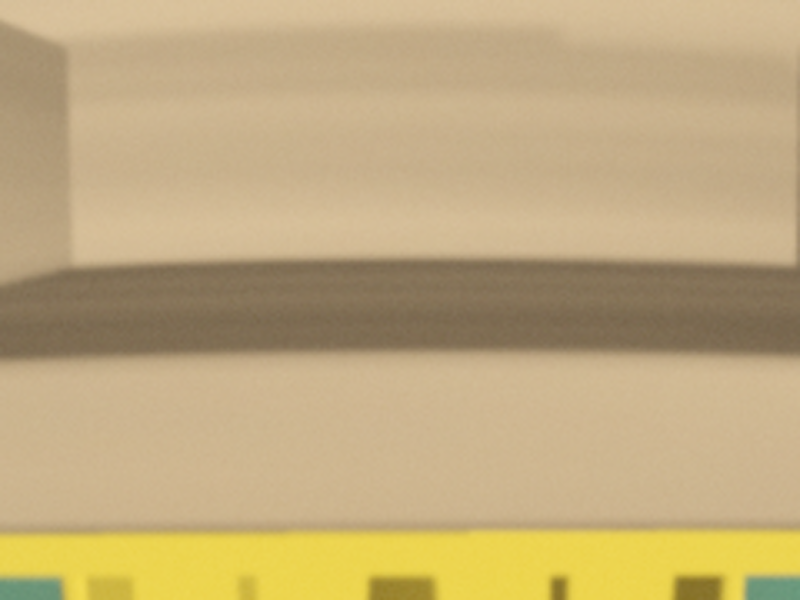

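The plate's top edge (row ~530) now meets the board's front top edge (row ~527), so the plate is on the face with the head inside the hole. I'll press slightly, then slide down.

```bash
python3 -m creep '[0.03,0,0,0,0,0,0,0,0,0,0,0,0,0,0,0]';python3 -m creep '[0,0,0.1,0,0,0,0.1,0,0,0,0.1,0,0,0,0.1,0,0,0,0.1,0,0,0,0,0,0,0,0,0]'
```

```text
clock: 11.98
ee_pos: [551.6, 155.5, 159.0]
eef_rot: [2.154, 2.285, -0.001]
force: [1.4, -4.5, -1.1]
grip_width: 11.7
finger_force: 30.0
clock: 12.57
ee_pos: [551.4, 155.6, 154.1]
eef_rot: [2.154, 2.285, -0.002]
force: [0.9, -5.5, -0.4]
grip_width: 11.8
finger_force: 30.0
```

```bash
python3 -m creep '[0,0,0.1,0,0,0,0.1,0,0,0,0.1,0,0,0,0.1,0,0,0,0.1,0,0,0,0,0]';python3 -m creep '[0,0,0.1,0,0,0,0.1,0,0,0,0.1,0,0,0,0.1,0,0,0,0.1,0,0,0,0,0]'
```

```text
clock: 13.07
ee_pos: [551.4, 155.6, 149.1]
eef_rot: [2.155, 2.285, -0.002]
force: [1.5, -5.2, -1.1]
grip_width: 12.1
finger_force: 30.0
clock: 13.57
ee_pos: [551.4, 155.6, 144.1]
eef_rot: [2.155, 2.285, -0.002]
force: [0.6, -5.4, -0.2]
grip_width: 12.0
finger_force: 30.0
```

```bash
python3 -m creep '[0,0,0.1,0,0,0,0.1,0,0,0,0.1,0,0,0,0.05,0,0,0,0,0]';python3 -m creep '[0,0,0.05,0,0,0,0.05,0,0,0,0.05,0,0,0,0,0,0,0,0,0]'
```

```text
clock: 13.98
ee_pos: [551.4, 155.6, 140.6]
eef_rot: [2.155, 2.285, -0.002]
force: [0.2, -4.3, -0.8]
grip_width: 11.9
finger_force: 30.0
clock: 14.4
ee_pos: [551.4, 155.6, 139.2]
eef_rot: [2.155, 2.285, -0.001]
force: [0.7, -5.3, -0.1]
grip_width: 11.7
finger_force: 30.0
```

```bash
python3 -m creep '[0,0,0.05,0,0,0,0.03,0,0,0,0,0,0,0,0,0]';python3 -m creep '[0,0,0.05,0,0,0,0.03,0,0,0,0,0,0,0,0,0]'
```

```text
clock: 14.73
ee_pos: [551.4, 155.6, 138.7]
eef_rot: [2.155, 2.285, -0.001]
force: [-0.6, -5.4, 1.9]
grip_width: 11.9
finger_force: 30.1
clock: 15.07
ee_pos: [551.5, 155.6, 138.5]
eef_rot: [2.155, 2.286, -0.001]
force: [-0.5, -5.5, 6.3]
grip_width: 11.6
finger_force: 30.1
```

The vertical force rose at TCP z≈138.7, against 139 expected, so the tray is home. I'll relax the load, let go and retreat upward.

```bash
python3 -m creep '[-0.06,0,-0.08,0,0,0,0,0,0,0,0,0]'; python3 -m creep '[0,0,0,0,0,0,0,0,0,0,0,0,0,0,0,0,0,0,0,0,0,0,0,0,0,0,0,0,0,0,0,0]' 60; python3 -m creep '[0,0,-0.3,0,0,0,-0.6,0,0,0,-1,0,-0.3,0,-1,0,-0.5,0,-1,0,-1,0,-1,0,-1,0,-1,0,-1,0,-1,0,-1,0,-1,0,-1,0,-1,0]';python3 -m creep '[-2,0,-1,0,-2,0,-1,0,-2,0,-1,0,0,0,0,0,0,0,0,0,0,0,0,0]'; python3 - <<'E'
from h import *
from cell import *
w=grab_frame("wrist")["pixels"];S=grab_frame("scene")["pixels"]
cv2.imwrite("pics/w5.png",np.hstack([cv2.resize(w,(400,300)),cv2.resize(S[150:300,400:600],(400,300))]))
E
```

```text
clock: 15.32
ee_pos: [551.5, 155.6, 138.7]
eef_rot: [2.154, 2.286, -0.0]
force: [-0.3, -5.4, 4.0]
grip_width: 12.2
finger_force: 30.0
clock: 15.98
ee_pos: [551.3, 156.2, 138.2]
eef_rot: [-2.155, -2.286, -0.0]
force: [1.0, -0.2, 0.1]
grip_width: 50.3
finger_force: 0.0
clock: 16.82
ee_pos: [554.8, 96.5, 228.4]
eef_rot: [2.156, 2.285, 0.0]
force: [-0.1, -0.7, -0.8]
grip_width: 52.1
finger_force: 0.0
clock: 17.32
ee_pos: [558.0, 38.7, 257.1]
eef_rot: [-2.154, -2.286, -0.0]
force: [0.4, 0.3, -0.6]
grip_width: 52.2
finger_force: 0.0
```

View pics/w5.png

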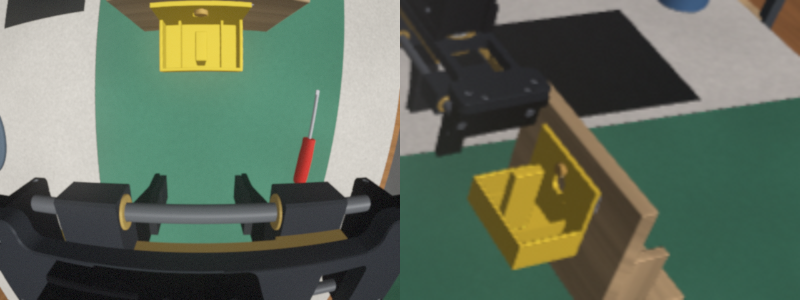

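The tray hangs level on the stud, with the stud visible in the keyhole at (560,180) in the right half, and the gripper is clear.

```bash
python3 -c "
from cell import *
print(close_job())"
```

```text
the job is handed in; nothing more can be done
None
```

The tray was hung on the stud, slid home and released, and the job was handed in at about 17 s; no verdict came back, but the last pictures show it hanging level with the gripper clear, and the measured tool force stayed under about 10 N.

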